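Count balls into the pockets of a rocking counting board

TASK

Pick up the stray red ball from the post in front of its shelf and put it in the channel of the counting board, in the lane that holds only one ball. Then take the board's handle and tilt the board forward until both pockets of every lane are filled, and tip it fully back so that the excess balls roll back into the channel; let go of it, spill no ball and leave everything else on the bench alone.

Things in the scene. Friction and masses are not known exactly. Their poses are not given: they have to be found in the camera images.
- board (a joint): Tilt (rad) of the counting board on its stand. 0 = tipped back against its stop, sloping 12 degrees down to its handle and channel end; 0.436 = tipped forward against the other stop, sloping 13 degrees down away from the handle. Stiff hinge (0.45 N m friction): stays where it is left. Hinge axis: pivot's y, through pivot.
- pivot (a point): Frame of the plywood counting board (280 x 124 mm), middle of its underside, 52 mm above the table; tilts with it. x along the board away from the handle (roughly to the robot's left), y level, z out of the board. Deck z 38, wall tops z 62, inner faces of end walls x -132, 132. Ridges 10 mm high split the deck into 3 lanes 34 mm wide at y 38, 0, -38. Channel: plain deck x -132 to 8; then two pockets per lane.
- handle (a point): Grip point of the board's handle: flat teal plate at its right-hand end (seen from the robot), 14 mm thick, 70 wide (along board y), 75 long. It leans 33 degrees from board z towards board -x, outwards: 45 degrees from vertical with the board tipped back, 20 when forward. Point mid-thickness, 20 mm below its free upper end; 39 mm clear between plate and end wall. Axes as pivot's.
- riser_right: Fixed shelf unit on the right (-y); origin on the table under its dark post (26 mm square, 40 high), which carries a ball. x points from post to shelf, away from the bench's middle. Shelf board 222 mm wide, from x 25 to 147 mm, 100 to 118 mm up, with a teal lip to 142 mm at its front edge and goods on top: no room for a gripper straight above the ball, so come tilted from the -x side.
- riser_left: Fixed shelf unit on the left (+y); origin on the table under its dark post (26 mm square, 40 high), which carries a ball. x points from post to shelf, away from the bench's middle. Shelf board 222 mm wide, from x 25 to 147 mm, 100 to 118 mm up, with a teal lip to 142 mm at its front edge and goods on top: no room for a gripper straight above the ball, so come tilted from the -x side.
- ball_stray_center (a point): Centre of the stray ball, at the start on the post of one of the two risers (drawn at random), 53 mm above the table. All eight red balls are alike: 32 mm diameter, about 13 g.
- ball_blue_center (a point): Centre of a blue ball of the same size, on the other riser's post; not wanted, a bystander.
- ball_a1_center (a point): Centre of a red 32 mm ball that starts in the channel. Two lanes, drawn at random, start with three balls and the other with one, all lying against the channel's end wall; balls cannot change lane.
- ball_b1_center (a point): Centre of a red 32 mm ball that starts in the channel. Two lanes, drawn at random, start with three balls and the other with one, all lying against the channel's end wall; balls cannot change lane.
- ball_c1_center (a point): Centre of a red 32 mm ball that starts in the channel. Two lanes, drawn at random, start with three balls and the other with one, all lying against the channel's end wall; balls cannot change lane.
- ball_a2_center (a point): Centre of a red 32 mm ball that starts in the channel. Two lanes, drawn at random, start with three balls and the other with one, all lying against the channel's end wall; balls cannot change lane.
- ball_a3_center (a point): Centre of a red 32 mm ball that starts in the channel. Two lanes, drawn at random, start with three balls and the other with one, all lying against the channel's end wall; balls cannot change lane.
- ball_b2_center (a point): Centre of a red 32 mm ball that starts in the channel. Two lanes, drawn at random, start with three balls and the other with one, all lying against the channel's end wall; balls cannot change lane.
- ball_b3_center (a point): Centre of a red 32 mm ball that starts in the channel. Two lanes, drawn at random, start with three balls and the other with one, all lying against the channel's end wall; balls cannot change lane.
- pocket00 (a point): Pocket at board x 25.5, y 38 mm: where a ball's centre lies when seated, 17 mm below the deck. A well 35 x 34 mm, 33 mm deep, teal floor: one ball drops in just below flush, and later balls roll over it. Axes as pivot's.
- pocket01 (a point): Pocket at board x 69.5, y 38 mm: where a ball's centre lies when seated, 17 mm below the deck. A well 35 x 34 mm, 33 mm deep, teal floor: one ball drops in just below flush, and later balls roll over it. Axes as pivot's.
- pocket10 (a point): Pocket at board x 25.5, y 0 mm: where a ball's centre lies when seated, 17 mm below the deck. A well 35 x 34 mm, 33 mm deep, teal floor: one ball drops in just below flush, and later balls roll over it. Axes as pivot's.
- pocket11 (a point): Pocket at board x 69.5, y 0 mm: where a ball's centre lies when seated, 17 mm below the deck. A well 35 x 34 mm, 33 mm deep, teal floor: one ball drops in just below flush, and later balls roll over it. Axes as pivot's.
- pocket20 (a point): Pocket at board x 25.5, y -38 mm: where a ball's centre lies when seated, 17 mm below the deck. A well 35 x 34 mm, 33 mm deep, teal floor: one ball drops in just below flush, and later balls roll over it. Axes as pivot's.
- pocket21 (a point): Pocket at board x 69.5, y -38 mm: where a ball's centre lies when seated, 17 mm below the deck. A well 35 x 34 mm, 33 mm deep, teal floor: one ball drops in just below flush, and later balls roll over it. Axes as pivot's.
- tape: Roll of yellow tape lying flat, 80 mm across, 24 mm high; bystander, origin under its centre.
- glue: White glue bottle, 56 mm across, 120 mm high; bystander, origin under its centre.
- offcut: Wood offcut 110 x 45 x 20 mm; bystander, origin under its centre.
- birdhouse: Small wooden birdhouse 80 x 80 x 110 mm; bystander, origin under its centre.

How it is judged (in metres and radians):
On the way, in this order (a step that is already met when the one before it is completed fails the run):
1. the stray ball is in the board's channel (x of ball_stray_center in the frame of pivot between -0.134 and -0.006 m and y of ball_stray_center in the frame of pivot between -0.056 and 0.056 m and z of ball_stray_center in the frame of pivot between 0.044 and 0.066 m), for 0.2 s.
2. the board is tilted forward and all six pockets hold a ball (distance between any of ball_a1_center, ball_b1_center, ball_c1_center, ball_a2_center, ball_a3_center, ball_b2_center, ball_b3_center, ball_stray_center and pocket00 below 0.008 m and distance between any of ball_a1_center, ball_b1_center, ball_c1_center, ball_a2_center, ball_a3_center, ball_b2_center, ball_b3_center, ball_stray_center and pocket01 below 0.008 m and distance between any of ball_a1_center, ball_b1_center, ball_c1_center, ball_a2_center, ball_a3_center, ball_b2_center, ball_b3_center, ball_stray_center and pocket10 below 0.008 m and distance between any of ball_a1_center, ball_b1_center, ball_c1_center, ball_a2_center, ball_a3_center, ball_b2_center, ball_b3_center, ball_stray_center and pocket11 below 0.008 m and distance between any of ball_a1_center, ball_b1_center, ball_c1_center, ball_a2_center, ball_a3_center, ball_b2_center, ball_b3_center, ball_stray_center and pocket20 below 0.008 m and distance between any of ball_a1_center, ball_b1_center, ball_c1_center, ball_a2_center, ball_a3_center, ball_b2_center, ball_b3_center, ball_stray_center and pocket21 below 0.008 m and value of joint board above 0.25 rad), for 0.2 s.
At the end, for the whole second after the job is handed in: The board is tipped fully back (joint below 0.07 rad) and still, each of the six pockets holds a ball (centre within 8 mm of the pocket's), and the two remaining balls lie in the channel, on the deck between the end wall and the pockets (distance between any of ball_a1_center, ball_b1_center, ball_c1_center, ball_a2_center, ball_a3_center, ball_b2_center, ball_b3_center, ball_stray_center and pocket00 below 0.008 m and distance between any of ball_a1_center, ball_b1_center, ball_c1_center, ball_a2_center, ball_a3_center, ball_b2_center, ball_b3_center, ball_stray_center and pocket01 below 0.008 m and distance between any of ball_a1_center, ball_b1_center, ball_c1_center, ball_a2_center, ball_a3_center, ball_b2_center, ball_b3_center, ball_stray_center and pocket10 below 0.008 m and distance between any of ball_a1_center, ball_b1_center, ball_c1_center, ball_a2_center, ball_a3_center, ball_b2_center, ball_b3_center, ball_stray_center and pocket11 below 0.008 m and distance between any of ball_a1_center, ball_b1_center, ball_c1_center, ball_a2_center, ball_a3_center, ball_b2_center, ball_b3_center, ball_stray_center and pocket20 below 0.008 m and distance between any of ball_a1_center, ball_b1_center, ball_c1_center, ball_a2_center, ball_a3_center, ball_b2_center, ball_b3_center, ball_stray_center and pocket21 below 0.008 m and ((x of ball_a1_center in the frame of pivot between -0.134 and -0.006 m and y of ball_a1_center in the frame of pivot between -0.056 and 0.056 m and z of ball_a1_center in the frame of pivot between 0.044 and 0.066 m) or distance between ball_a1_center and pocket00 below 0.008 m or distance between ball_a1_center and pocket01 below 0.008 m or distance between ball_a1_center and pocket10 below 0.008 m or distance between ball_a1_center and pocket11 below 0.008 m or distance between ball_a1_center and pocket20 below 0.008 m or distance between ball_a1_center and pocket21 below 0.008 m) and ((x of ball_b1_center in the frame of pivot between -0.134 and -0.006 m and y of ball_b1_center in the frame of pivot between -0.056 and 0.056 m and z of ball_b1_center in the frame of pivot between 0.044 and 0.066 m) or distance between ball_b1_center and pocket00 below 0.008 m or distance between ball_b1_center and pocket01 below 0.008 m or distance between ball_b1_center and pocket10 below 0.008 m or distance between ball_b1_center and pocket11 below 0.008 m or distance between ball_b1_center and pocket20 below 0.008 m or distance between ball_b1_center and pocket21 below 0.008 m) and ((x of ball_c1_center in the frame of pivot between -0.134 and -0.006 m and y of ball_c1_center in the frame of pivot between -0.056 and 0.056 m and z of ball_c1_center in the frame of pivot between 0.044 and 0.066 m) or distance between ball_c1_center and pocket00 below 0.008 m or distance between ball_c1_center and pocket01 below 0.008 m or distance between ball_c1_center and pocket10 below 0.008 m or distance between ball_c1_center and pocket11 below 0.008 m or distance between ball_c1_center and pocket20 below 0.008 m or distance between ball_c1_center and pocket21 below 0.008 m) and ((x of ball_a2_center in the frame of pivot between -0.134 and -0.006 m and y of ball_a2_center in the frame of pivot between -0.056 and 0.056 m and z of ball_a2_center in the frame of pivot between 0.044 and 0.066 m) or distance between ball_a2_center and pocket00 below 0.008 m or distance between ball_a2_center and pocket01 below 0.008 m or distance between ball_a2_center and pocket10 below 0.008 m or distance between ball_a2_center and pocket11 below 0.008 m or distance between ball_a2_center and pocket20 below 0.008 m or distance between ball_a2_center and pocket21 below 0.008 m) and ((x of ball_a3_center in the frame of pivot between -0.134 and -0.006 m and y of ball_a3_center in the frame of pivot between -0.056 and 0.056 m and z of ball_a3_center in the frame of pivot between 0.044 and 0.066 m) or distance between ball_a3_center and pocket00 below 0.008 m or distance between ball_a3_center and pocket01 below 0.008 m or distance between ball_a3_center and pocket10 below 0.008 m or distance between ball_a3_center and pocket11 below 0.008 m or distance between ball_a3_center and pocket20 below 0.008 m or distance between ball_a3_center and pocket21 below 0.008 m) and ((x of ball_b2_center in the frame of pivot between -0.134 and -0.006 m and y of ball_b2_center in the frame of pivot between -0.056 and 0.056 m and z of ball_b2_center in the frame of pivot between 0.044 and 0.066 m) or distance between ball_b2_center and pocket00 below 0.008 m or distance between ball_b2_center and pocket01 below 0.008 m or distance between ball_b2_center and pocket10 below 0.008 m or distance between ball_b2_center and pocket11 below 0.008 m or distance between ball_b2_center and pocket20 below 0.008 m or distance between ball_b2_center and pocket21 below 0.008 m) and ((x of ball_b3_center in the frame of pivot between -0.134 and -0.006 m and y of ball_b3_center in the frame of pivot between -0.056 and 0.056 m and z of ball_b3_center in the frame of pivot between 0.044 and 0.066 m) or distance between ball_b3_center and pocket00 below 0.008 m or distance between ball_b3_center and pocket01 below 0.008 m or distance between ball_b3_center and pocket10 below 0.008 m or distance between ball_b3_center and pocket11 below 0.008 m or distance between ball_b3_center and pocket20 below 0.008 m or distance between ball_b3_center and pocket21 below 0.008 m) and ((x of ball_stray_center in the frame of pivot between -0.134 and -0.006 m and y of ball_stray_center in the frame of pivot between -0.056 and 0.056 m and z of ball_stray_center in the frame of pivot between 0.044 and 0.066 m) or distance between ball_stray_center and pocket00 below 0.008 m or distance between ball_stray_center and pocket01 below 0.008 m or distance between ball_stray_center and pocket10 below 0.008 m or distance between ball_stray_center and pocket11 below 0.008 m or distance between ball_stray_center and pocket20 below 0.008 m or distance between ball_stray_center and pocket21 below 0.008 m) and value of joint board below 0.07 rad and velocity of joint board below 0.05 rad/s); the robot touches nothing.
It fails at once if a ball falls off onto the bench or floor (its centre below 30 mm) (height (world z) of any of ball_a1_center, ball_b1_center, ball_c1_center, ball_a2_center, ball_a3_center, ball_b2_center, ball_b3_center, ball_stray_center below 0.03 m).
It fails at once if a bystander is moved more than 30 mm (distance of any of tape, glue, offcut, birdhouse, ball_blue_center from where it was at the start of the episode above 0.03 m).
It also fails if it takes over 54 s, if anything falls off the work surface, if the arm or the gripper's body presses on something with over 40 N, if the wrist force passes 120 N, or if a joint passes its speed limit or range.

ROBOT

A 6-joint arm with a two-finger parallel gripper is mounted at the origin on the work surface. World frame = base frame: x ahead of the robot, y to its left, z up, the work surface at z = 0. Lengths are in mm, angles in degrees, forces in N, time in s.
With the tool pointing down it reaches from about 350 to 850 mm from the base axis. Payload 8.1 kg.
Tool frame: the origin (TCP) lies at the very end of the fingers, on their centre line; the grasp point (between the pads) lies 19 mm behind it; z points along the fingers, y is the line along which they close (so a half turn about z gives the same grasp; the last joint's range is limited). The gripper opens to 85 mm and grips with 20 to 120 N. Pads are 22 mm wide; open, the fingers measure 114 mm over their backs; the gripper's body (76 mm by 85 mm) begins 54 mm behind the grasp point. The pads swing forward as they close: fully open they stand 13 mm farther back than shut.
Start: joints at [61.857, 7.471, 85.268, -0, 87.261, -4.893], TCP at [236.832, 551.286, 231.292] pointing down, gripper open.
Joint ranges: [-169.43, 169.43], [-51.17, 129.36], [1.28, 143.12], [-76.62, 256.62], [0, 156.53], [-152.29, 152.29]. Speed limits (degrees/s): [136.94, 136.94, 159.86, 180, 180, 180].

INTERFACE

Orientations are given as [roll, pitch, yaw] about the fixed x, y, z axes, in that order (R = Rz(yaw) Ry(pitch) Rx(roll)).
In Python, from bench import r gives the robot as it stands.
- The arm moves only by the shell command python3 -m jog 'ROWS' [FORCE]. ROWS is JSON, a list of rows, each a list of 7 numbers: the turn, a rotation vector about the tool's x, y, z in degrees, then the shift along the tool's x, y, z in mm, then the closure, from -1 (fully open) to 1 (shut), so that 0 is half open. A call has 1 to 5 rows; each row shifts and turns the commanded pose from where the row before left it, along the tool's axes as they then stand; what a row does not reach is not made up. A row lasts 1/10 s, in which the tool goes at most 50 mm and 8.59 degrees, less where a joint would pass 70% of its speed; a pose out of reach is approached as far as the arm can. A call is refused whole if a number of a shift passes 50 or a number of a turn 8.59, either way. A call with a gripper value outside its range is refused whole. The fingers move at their own pace and stop on an object; FORCE is the grip in N (left out, the last holds). Time passes only in rows, so rows that do not move let the fingers close. It gives the time, the measured TCP pose, the force, the opening and the grip force at its end, in the units of the state.
- r.sense(): the state, without advancing time (a new reading comes with each control period).
- r.snapshot(name): name is "side" or "top"; returns a dict with "pixels" (480x640x3 uint8, red, green, blue), "fx", "fy", "cx", "cy" (pixels), "world_to_cam" (4x4, takes a point from world to camera coordinates). Camera axes: x right, y up, looking along -z (the intrinsics and any distortion apply to the point x, -y, -z); pixel columns grow to the right and rows downward; lengths in mm; the calibration is good to about 2 mm. A picture is of the moment at which its call begins. There is no depth.
- r.hand_in(): hands the job in; it is judged then, once.
The state is a dict: "time": time; "joint_pos": joint angles; "qd": joint speeds; "joint_efforts": joint torques, N m; "tool_pos": TCP position; "tcp_rot": TCP orientation; "ft_force": force on the tool from outside, world axes, zero at the start; "wrist_torque": the same for the moment, N m; "finger_gap": finger opening in mm; "grip_force": force on a finger pad.
Only numpy, scipy, OpenCV 4.12 (cv2) and the standard library are available. Lean on these libraries where they do the work, as an engineer would, in place of code of your own. Each camera call takes 0.05 s, during which the arm holds its last target. There are 200 camera calls.

## Working session

There is one attempt and no reset: what is moved stays moved. The work goes in short steps, Python scripts to look and compute and a shell command to move; the robot and the scene stay as the last step left them, time stands still between calls to the robot, and variables do not carry over. Pictures are saved under pics/ and viewed, at most 10 in all, crops included, and the job is handed in when it is done.

```bash
mkdir -p pics; ls; python3 - <<'E'
from bench import r
import cv2
for n in("side","top"):
    s=r.snapshot(n);cv2.imwrite(f"pics/{n}0.png",s["pixels"][:,:,::-1])
    print({k:v for k,v in s.items() if k!="pixels"})
print(r.sense())
E
```

```text
pics
{'fx': 548.0044274885316, 'fy': 548.0044274885316, 'cx': 318.751067920062, 'cy': 241.20115840789273, 'world_to_cam': array([[ 8.41251235e-01, -5.40515533e-01,  1.18033431e-02,
        -4.85688370e+02],
       [ 2.52158196e-01,  4.11580601e-01,  8.75795440e-01,
        -2.23748781e+02],
       [-4.78239066e-01, -7.33787686e-01,  4.82538110e-01,
        -8.04353360e+02],
       [ 0.00000000e+00,  0.00000000e+00,  0.00000000e+00,
         1.00000000e+00]])}
{'fx': 557.8674933037266, 'fy': 557.8674933037266, 'cx': 321.3895081665899, 'cy': 241.8691123675605, 'world_to_cam': array([[ 3.99285278e-02, -9.99194634e-01, -3.97447052e-03,
        -9.87843220e+00],
       [ 9.76859822e-01,  3.81989441e-02,  2.10441748e-01,
        -5.64688833e+02],
       [-2.10120445e-01, -1.22851297e-02,  9.77598320e-01,
        -1.32501412e+03],
       [ 0.00000000e+00,  0.00000000e+00,  0.00000000e+00,
         1.00000000e+00]])}
{'time': 0.1, 'joint_pos': array([ 6.18570080e+01,  7.51152682e+00,  8.53232032e+01,  4.07223807e-04,
        8.72619907e+01, -4.89287895e+00]), 'qd': array([ 0.07073484, -0.06148862, -0.14459585,  0.00743827, -0.0517242 ,
       -0.06175069]), 'joint_efforts': array([ 6.77830976e-04, -5.70953357e+01, -5.01939726e+01, -2.36616133e-04,
        8.32086633e-03, -9.18400161e-06]), 'tool_pos': array([236.58698352, 550.84410056, 230.33999286]), 'tcp_rot': array([-1.79903666e+02, -8.65485655e-03,  1.56749860e+02]), 'ft_force': array([-0.41388254, -0.88911131, -0.15672535]), 'wrist_torque': array([0.02759158, 0.02567584, 0.03257047]), 'grip_force': 0.0, 'finger_gap': 85.48424070911817}
```

View pics/top0.png

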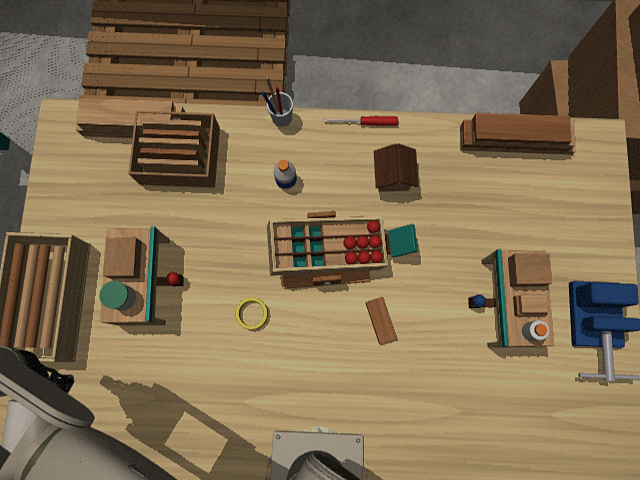

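View pics/side0.png

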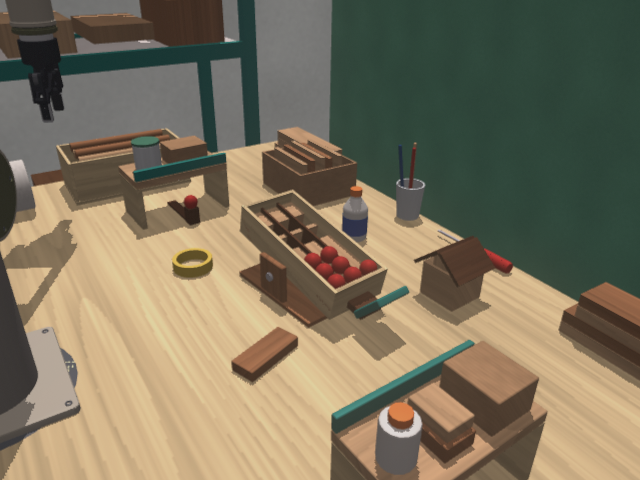

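The top view shows the red stray ball on the left riser's post (174,279) and the blue one on the right (479,301). The board is centred near (327,245) with its handle at right (402,241). The lone ball is in the far lane (373,226), which is board y = -38.

```bash
cat > h.py <<'E'
import numpy as np,cv2
from scipy.optimize import least_squares
from scipy.spatial.transform import Rotation as R
def proj(s,P):
    P=np.atleast_2d(P);c=P@s["world_to_cam"][:3,:3].T+s["world_to_cam"][:3,3]
    return np.c_[s["cx"]+s["fx"]*c[:,0]/-c[:,2],s["cy"]+s["fy"]*c[:,1]/c[:,2]]
def red(s):
    h=cv2.cvtColor(s["pixels"],cv2.COLOR_RGB2HSV)
    return (((h[...,0]<6)|(h[...,0]>172))&(h[...,1]>170)&(h[...,2]>60)).astype(np.uint8)
def tri(ss,uv):
    f=lambda p:np.concatenate([proj(s,p)[0]-u for s,u in zip(ss,uv)])
    o=least_squares(f,[600,0,60]);return o.x,np.abs(o.fun).max()
def blobs(s,lo=20):
    n,l,st,c=cv2.connectedComponentsWithStats(red(s));return [(st[i,4],c[i].round(1),st[i,:4]) for i in range(1,n) if st[i,4]>lo]
def board(px,py,yaw,tilt=0):
    # yaw of board x about world z (deg); tilt 0 -> x slopes 12deg up away from the handle
    M=R.from_euler('z',yaw,degrees=True)*R.from_euler('y',-12+np.degrees(tilt),degrees=True)
    return M,np.array([px,py,52.])
E
python3 - <<'E'
from h import *
from bench import r
T=r.snapshot("top");S=r.snapshot("side")
for s in(T,S): print(*blobs(s),sep="\n")
# ball mask centres in channel via cluster fit: model balls' projected silhouettes vs mask
B=np.array([[-116,38,54],[-84,38,54],[-52,38,54],[-116,0,54],[-84,0,54],[-52,0,54],[-116,-38,54]],float)
for s in(T,S):
    dt=cv2.distanceTransform(red(s),cv2.DIST_L2,5);m=(dt==cv2.dilate(dt,np.ones((7,7))))&(dt>3)
    print([tuple(p[::-1]) for p in np.argwhere(m)])
C=np.array([[140,62,62],[140,-62,62],[-140,-62,62],[-140,62,62]],float)
cT=np.array([[271.5,274],[268,223.5],[383,219.5],[387,266]])
bT=np.array([[363.5,257.5],[350,257.5],[376,257],[363,242.5],[350,243],[376,242],[373,226]])
o=None
def f(p,full=0):
    M,t=board(*p)
    return np.r_[(proj(T,M.apply(C)+t)-cT).ravel()]
o=least_squares(f,[600,0,92]);print(o.x,o.fun.round(1))
M,t=board(*o.x)
print("balls",proj(T,M.apply(B)+t).round(),proj(S,M.apply(B)+t).round())
E
```

```text
(np.int32(291), array([379.2, 120.4]), array([361, 116,  37,   9], dtype=int32))
(np.int32(120), array([373. , 225.9]), array([367, 220,  13,  13], dtype=int32))
(np.int32(245), array([368.6, 241.3]), array([357, 235,  24,  13], dtype=int32))
(np.int32(123), array([349.4, 241.9]), array([344, 236,  12,  13], dtype=int32))
(np.int32(371), array([363.4, 256.7]), array([345, 250,  38,  14], dtype=int32))
(np.int32(112), array([172.4, 277.6]), array([167, 272,  12,  12], dtype=int32))
(np.int32(50), array([190.1, 198.5]), array([185, 196,  12,   6], dtype=int32))
(np.int32(48), array([328.5, 249.2]), array([323, 247,  12,   6], dtype=int32))
(np.int32(151), array([497.5, 258.6]), array([484, 249,  27,  18], dtype=int32))
(np.int32(59), array([312.5, 256. ]), array([307, 253,  13,   7], dtype=int32))
(np.int32(43), array([340.4, 258.9]), array([335, 257,  11,   5], dtype=int32))
(np.int32(60), array([323.8, 266.6]), array([318, 264,  13,   6], dtype=int32))
(np.int32(42), array([352.3, 269.4]), array([347, 267,  11,   6], dtype=int32))
(np.int32(59), array([335.6, 277.3]), array([330, 275
[... 1297 characters left out ...]
t64(241)), (np.int64(349), np.int64(242)), (np.int64(350), np.int64(242)), (np.int64(362), np.int64(242)), (np.int64(376), np.int64(256)), (np.int64(351), np.int64(257)), (np.int64(363), np.int64(257)), (np.int64(364), np.int64(257)), (np.int64(173), np.int64(278))]
[(np.int64(312), np.int64(256)), (np.int64(313), np.int64(256)), (np.int64(495), np.int64(258)), (np.int64(499), np.int64(260)), (np.int64(501), np.int64(261))]
[543.63488373   6.92266077  97.57495538] [ 0.7  0.5  0.3 -1.  -1.5 -1.3  0.4  1.8]
balls [[376. 259.]
 [363. 260.]
 [350. 261.]
 [374. 244.]
 [362. 245.]
 [349. 245.]
 [372. 229.]] [[331. 283.]
 [319. 272.]
 [307. 262.]
 [347. 276.]
 [335. 265.]
 [324. 255.]
 [363. 269.]]
```

```bash
sed -i 's/>170)&(h\[...,2\]>60/>150)\&(h[...,2]>25/' h.py; python3 - <<'E'
from h import *
from bench import r
T=r.snapshot("top");S=r.snapshot("side")
for s in(T,S): print(*[(a,*c,*b) for a,c,b in blobs(s)],sep="\n")
B=np.array([[-116,38,54],[-84,38,54],[-52,38,54],[-116,0,54],[-84,0,54],[-52,0,54],[-116,-38,54]],float)
bT=np.array([[376.5,257],[363.5,257.5],[350.5,257.5],[375.5,241.5],[363,242],[349.5,242.5],[373.3,226.3]])
bS=np.array([[337,284],[324,271.5],[313,261],[352,275],[340,265],[329,254],[369,267]])
def f(p):
    M,t=board(*p); P=M.apply(B)+t
    return np.r_[(proj(T,P)-bT).ravel(),(proj(S,P)-bS).ravel()]
o=least_squares(f,[600,0,92],loss="soft_l1");print(o.x);print(o.fun.reshape(-1,2).round(1).tolist())
E
```

```text
(np.int32(62), np.float64(278.7), np.float64(100.2), np.int32(276), np.int32(87), np.int32(7), np.int32(27))
(np.int32(303), np.float64(379.0), np.float64(120.5), np.int32(361), np.int32(116), np.int32(37), np.int32(10))
(np.int32(127), np.float64(372.9), np.float64(226.1), np.int32(367), np.int32(220), np.int32(13), np.int32(13))
(np.int32(381), np.float64(362.0), np.float64(241.5), np.int32(344), np.int32(235), np.int32(38), np.int32(14))
(np.int32(393), np.float64(363.6), np.float64(256.9), np.int32(345), np.int32(250), np.int32(38), np.int32(14))
(np.int32(133), np.float64(172.5), np.float64(278.1), np.int32(166), np.int32(272), np.int32(14), np.int32(13))
(np.int32(125), np.float64(190.3), np.float64(201.3), np.int32(185), np.int32(195), np.int32(12), np.int32(13))
(np.int32(1009), np.float64(332.5), np.float64(266.1), np.int32(305), np.int32(246), np.int32(57), np.int32(42))
(np.int32(251), np.float64(498.8), np.float64(260.6), np.int32(484), np.int32(249), np.int32(28), np.int32(23))
(np.int32(140), np.float64(368.1), np.float64(265.0), np.int32(361), np.int32(260), np.int32(16), np.int32(11))
[552.7545852    4.35179191  96.94573572]
[[0.4, -0.9], [0.8, -0.9], [1.0, -0.3], [-0.2, -0.6], [-0.3, -0.7], [0.5, -0.7], [0.4, -0.5], [-1.6, -1.2], [-0.4, 0.3], [-0.8, 0.2], [-0.1, 0.3], [0.1, -0.4], [-0.4, 0.4], [-1.3, 1.1]]
```

```bash
python3 - <<'E'
from h import *
from bench import r
T=r.snapshot("top");S=r.snapshot("side")
print("stray",tri((T,S),([172.8,278.3],[190.6,201.4])))
def plane(s,uv,z):
    return least_squares(lambda p:proj(s,[p[0],p[1],z])[0]-uv,[500,0]).x.round(1)
a,b=plane(T,[158.5,227],142),plane(T,[154,323],142);print("lip",a,b,np.degrees(np.arctan2(*(b-a)[::-1])))
# candidate handle grip points in the board frame -> pixels
M,t=board(554,4.4,97)
for z in(40,50,60,70): print(z,[ (proj(T,M.apply([-187,y,z])+t)[0].round(),proj(S,M.apply([-187,y,z])+t)[0].round()) for y in(35,-35)])
P=cv2.resize(T["pixels"][205:275,370:435],None,fx=6,fy=6,interpolation=cv2.INTER_CUBIC)
Q=cv2.resize(S["pixels"][270:340,340:425],None,fx=6,fy=6,interpolation=cv2.INTER_CUBIC)[:420]
Q=cv2.resize(Q,(410,420)) if Q.shape[1]>410 else Q
cv2.imwrite("pics/handle.png",np.hstack([P,Q])[:,:,::-1]);print(P.shape,Q.shape)
E
```

```text
stray (array([461.53456363, 374.61406093,  52.04573937]), np.float64(0.5140341846801562))
lip [567.8 395.2] [344.4 382.7] -176.79744304313422
40 [(array([402., 254.]), array([364., 314.])), (array([399., 227.]), array([393., 299.]))]
50 [(array([404., 254.]), array([365., 310.])), (array([401., 226.]), array([395., 294.]))]
60 [(array([405., 253.]), array([366., 305.])), (array([402., 225.]), array([396., 290.]))]
70 [(array([407., 252.]), array([367., 301.])), (array([403., 224.]), array([397., 286.]))]
(420, 390, 3) (420, 410, 3)
```

View pics/handle.png

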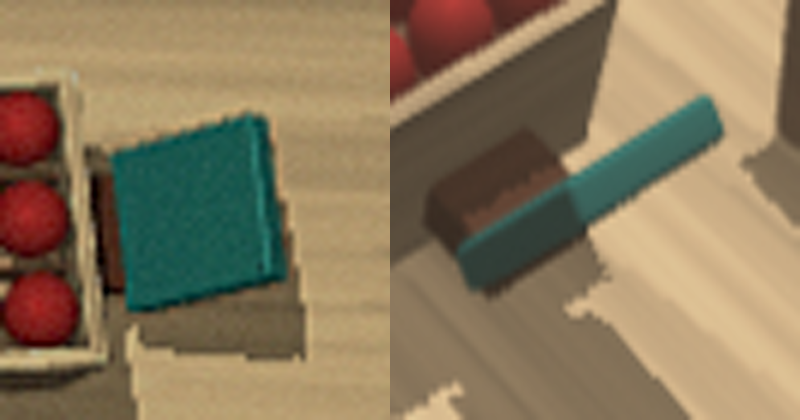

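The crop shows the teal plate, leaning outward. Its upper edge runs from (413,225) to (416,251) in top pixels and from (407,289) to (356,314) in side pixels.

```bash
cat >> h.py <<'E'
BP=(554,4.4,97)
def rows(pos,Rt,N,r=None):
    """rows (turn, shift) repeated N times to reach the target pose from the present measured one"""
    from bench import r
    s=r.sense();p=s["tool_pos"];R0=R.from_euler('xyz',s["tcp_rot"],degrees=True)
    rv=(R0.inv()*Rt).as_rotvec(degrees=True)/N
    d=R.from_rotvec(rv,degrees=True)
    A=sum((R0*R.from_rotvec(rv*k,degrees=True)).as_matrix() for k in range(1,N+1))
    return np.r_[rv,np.linalg.solve(A,np.array(pos)-p)].round(2).tolist()
def frame(z,y):
    z=np.array(z,float)/np.linalg.norm(z);y=np.array(y,float);y-=z*(y@z);y/=np.linalg.norm(y)
    return R.from_matrix(np.c_[np.cross(y,z),y,z])
E
python3 - <<'E'
from h import *
from bench import r
T=r.snapshot("top");S=r.snapshot("side")
M,t=board(*BP)
for a,b in (([414.7,251.3],[355,310]),([411.7,225],[406,286]),([417.5,250.8],[357.6,318]),([414,224.7],[408.9,292])):
    p,e=tri((T,S),(a,b));print(p.round(1),round(e,1),M.inv().apply(p-t).round(1))
# approach to ball: riser x yaw ~ 93 deg
u=np.array([np.cos(np.radians(93.2)),np.sin(np.radians(93.2)),0]);th=np.radians(50)
z=np.sin(th)*u-np.cos(th)*np.array([0,0,1]);b=np.array([461.5,374.6,53])
c=R.from_euler('xyz',r.sense()["tcp_rot"],degrees=True)
for y in(np.cross([0,0,1],u),-np.cross([0,0,1],u)):
    F=frame(z,y);print("grip frame",F.as_matrix().round(2).tolist(),(c.inv()*F).magnitude()*57.3,F.as_euler('xyz',degrees=True))
    pre=b-90*z;print(pre,rows(pre,F,14))
print(c.as_matrix().round(2))
E
```

```text
[ 524.8 -204.3   78.6] 8.4 [-193.6   54.5   68.4]
[ 611.  -207.9   93. ] 1.1 [-204.4  -30.7   85.3]
[ 526.3 -211.6   67.3] 9.2 [-203.3   53.9   58.8]
[ 613.3 -214.3   84.1] 0.7 [-212.8  -32.2   78.1]
grip frame [[0.04, -1.0, -0.04], [-0.64, -0.06, 0.76], [-0.77, 0.0, -0.64]] 122.99593721305887 [180.   50.  -86.8]
[465.34855783 305.76350007 110.85088487] [-3.59, -2.23, -7.7, 0.15, -30.63, 4.37]
grip frame [[-0.04, 1.0, -0.04], [0.64, 0.06, 0.76], [0.77, 0.0, -0.64]] 79.21722418796763 [180.  -50.   93.2]
[465.34855783 305.76350007 110.85088487] [-1.98, 3.19, 4.24, -26.98, 3.04, -3.33]
[[-0.92  0.39 -0.  ]
 [ 0.39  0.92 -0.  ]
 [ 0.   -0.   -1.  ]]
```

```bash
cat >> h.py <<'E'
_u=np.array([np.cos(np.radians(93.2)),np.sin(np.radians(93.2)),0]);_t=np.radians(50)
ZB=np.sin(_t)*_u-np.cos(_t)*np.array([0,0,1]);BALL=np.array([461.5,374.6,53])
FB=frame(ZB,np.cross(_u,[0,0,1]))
E
python3 - <<'E'
from h import *
print(rows([300,430,330],FB,1)[3:],rows([420,240,260],FB,10),BALL-90*ZB)
E
```

```text
[-4.45, 56.32, -158.93] [-2.77, 4.46, 5.93, -33.29, -0.24, -20.73] [465.34855783 305.76350007 110.85088487]
```

```bash
J="python3 -m jog"
python3 -m jog '[[0,0,0,0,0,-45,-1]]' 
python3 -m jog '[[-2.8,4.5,5.9,-33,0,-17,-1],[-2.8,4.5,5.9,-33,0,-17,-1],[-2.8,4.5,5.9,-33,0,-17,-1],[-2.8,4.5,5.9,-33,0,-17,-1],[-2.8,4.5,5.9,-33,0,-17,-1]]'
python3 -m jog '[[-2.8,4.5,5.9,-33,0,-17,-1],[-2.8,4.5,5.9,-33,0,-17,-1],[-2.8,4.5,5.9,-33,0,-17,-1],[-2.8,4.5,5.9,-33,0,-17,-1],[0,0,0,0,0,0,-1]]'
python3 - <<'E'
from h import *
print(rows(BALL-80*ZB,FB,5))
E
```

```text
time: 0.6
tool_pos: [235.1, 547.9, 268.7]
tcp_rot: [-179.2, -0.1, 156.7]
ft_force: [0.1, 0.6, -1.3]
finger_gap: 85.3
grip_force: 0.0
time: 1.1
tool_pos: [377.0, 446.3, 333.3]
tcp_rot: [171.7, -25.2, 128.4]
ft_force: [1.2, -0.3, -0.3]
finger_gap: 85.5
grip_force: 0.0
time: 1.6
tool_pos: [440.6, 310.1, 312.7]
tcp_rot: [176.7, -45.9, 101.0]
ft_force: [-0.2, 0.1, 0.3]
finger_gap: 85.4
grip_force: 0.0
[-0.5, 0.8, 1.07, -31.08, 4.2, 27.88]
```

```bash
python3 -m jog '[[-0.5,0.8,1.1,-31,4,28,-1],[-0.5,0.8,1.1,-31,4,28,-1],[-0.5,0.8,1.1,-31,4,28,-1],[-0.5,0.8,1.1,-31,4,28,-1],[-0.5,0.8,1.1,-31,4,28,-1]]'
python3 -m jog '[[0,0,0,0,0,0,-1],[0,0,0,0,0,0,-1]]'
python3 - <<'E'
from h import *
from bench import r
print(rows(BALL+17*ZB,FB,4))
s=r.snapshot("side");cv2.imwrite("pics/pre.png",cv2.resize(s["pixels"][120:300,60:300],None,fx=3,fy=3)[:,:,::-1])
E
```

```text
time: 2.1
tool_pos: [466.1, 318.3, 107.5]
tcp_rot: [179.4, -49.9, 94.4]
ft_force: [1.2, 0.0, 1.7]
finger_gap: 85.3
grip_force: 0.0
time: 2.3
tool_pos: [465.2, 318.4, 108.7]
tcp_rot: [179.7, -50.0, 94.2]
ft_force: [-1.3, 0.2, 1.2]
finger_gap: 85.2
grip_force: 0.0
[-0.11, 0.0, 0.15, -1.61, -0.07, 24.0]
```

View pics/pre.png

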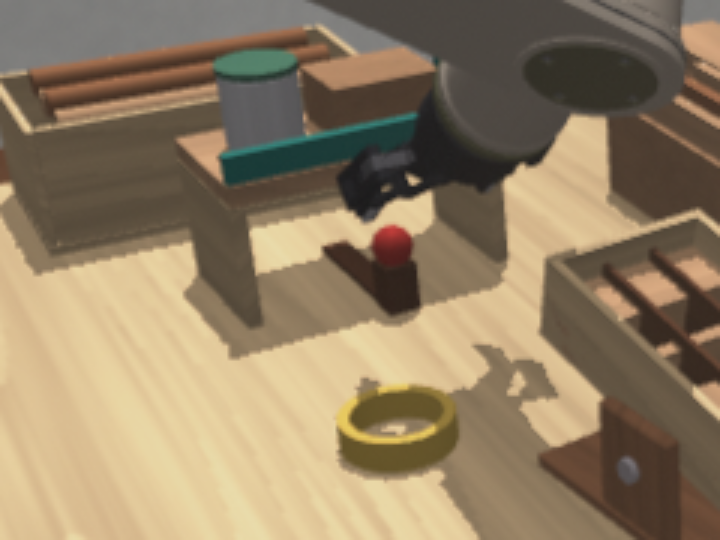

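The ball is at crop (392,246), with the open fingers at about (370,190) above it. I'll check the TCP's projection before going in.

```bash
python3 - <<'E'
from h import *
from bench import r
s=r.snapshot("side");x=r.sense();p=x["tool_pos"];F=R.from_euler('xyz',x["tcp_rot"],degrees=True)
print(((proj(s,[p+F.apply([0,y,z]) for z in(-13,-70) for y in(-50,0,50)])-[60,120])*3).round())
E
```

```text
[[359. 207.]
 [423. 190.]
 [484. 175.]
 [379. 178.]
 [445. 162.]
 [509. 146.]]
```

```bash
python3 -m jog '[[0,0,0,-1.6,0,24,-1],[0,0,0,-1.6,0,24,-1],[0,0,0,-1.6,0,24,-1],[0,0,0,-1.6,0,24,-1],[0,0,0,0,0,0,-1]]'
python3 - <<'E'
from h import *
from bench import r
print(rows(BALL+17*ZB,FB,1),r.sense()["tool_pos"])
s=r.snapshot("top");cv2.imwrite("pics/pre2.png",cv2.resize(s["pixels"][230:330,110:250],None,fx=5,fy=5)[:,:,::-1])
E
```

```text
time: 2.9
tool_pos: [461.4, 388.6, 43.1]
tcp_rot: [179.3, -50.0, 94.5]
ft_force: [-0.7, -0.7, -0.4]
finger_gap: 85.3
grip_force: 0.0
[-0.33, 0.0, 0.83, -1.43, -0.69, -0.08] [461.41076758 388.61716801  43.11391865]
```

View pics/pre2.png

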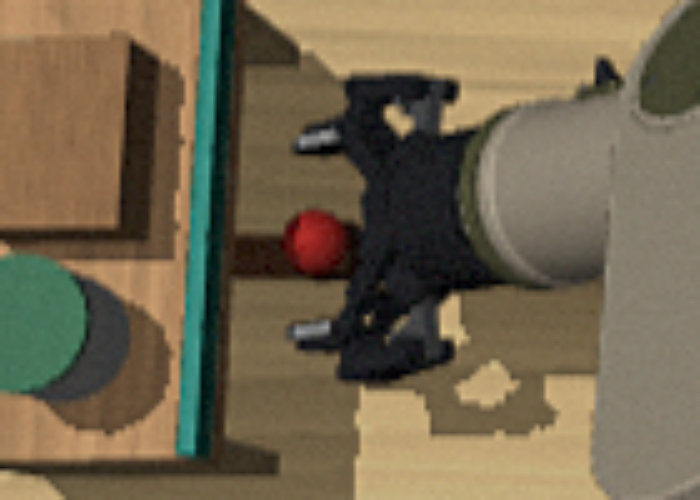

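The ball at (315,242) lies between the fingers at (318,138) and (312,330), about 3 mm off centre. I'll correct that and close.

```bash
python3 -m jog '[[0,0,0,0,-3,0,-1],[0,0,0,0,0,0,0],[0,0,0,0,0,0,0.2],[0,0,0,0,0,0,1],[0,0,0,0,0,0,1]]' 25
python3 -m jog '[[0,0,0,0,0,0,1],[0,0,0,0,0,0,1],[0,0,0,0,0,0,1],[0,0,0,0,0,0,1]]'
python3 -m jog '[[0,0,0,8,0,-6,1],[0,0,0,10,0,-15,1],[0,0,0,10,0,-35,1],[0,0,0,20,0,-45,1],[0,0,0,20,0,-45,1]]'
python3 - <<'E'
from h import *
M,t=board(*BP)
zt=-M.as_matrix()[:,2]
for c in([-28,-38,54],):
    p=M.apply(c)+t;print("drop ball at",p)
for y in(M.as_matrix()[:,0],-M.as_matrix()[:,0]):
    F=frame(zt,y)
    print(F.as_euler('xyz',degrees=True),rows(p+17*zt+[0,0,90],F,14))
E
```

```text
time: 3.45
tool_pos: [460.0, 386.5, 42.7]
tcp_rot: [179.3, -50.0, 94.2]
ft_force: [1.8, 0.5, 2.0]
finger_gap: 30.3
grip_force: 24.8
time: 3.85
tool_pos: [459.9, 386.7, 42.7]
tcp_rot: [179.3, -50.0, 94.3]
ft_force: [5.6, -0.2, 3.6]
finger_gap: 30.5
grip_force: 24.7
time: 4.35
tool_pos: [460.1, 318.1, 188.0]
tcp_rot: [179.9, -49.9, 94.0]
ft_force: [0.9, 0.3, 0.8]
finger_gap: 30.3
grip_force: 24.8
drop ball at [596.42278283 -29.29649601  98.9984431 ]
[ 1.68000000e+02  1.27222187e-14 -1.73000000e+02] [2.23, -2.04, -6.36, -22.18, -14.55, -13.09]
[-168.    0.    7.] [-2.01, -2.2, 5.98, -10.13, 24.98, -9.96]
```

```bash
python3 -m jog '[[-2,-2.2,6,-10,25,-10,1],[-2,-2.2,6,-10,25,-10,1],[-2,-2.2,6,-10,25,-10,1],[-2,-2.2,6,-10,25,-10,1],[-2,-2.2,6,-10,25,-10,1]]'
python3 - <<'E'
from h import *
M,t=board(*BP);zt=-M.as_matrix()[:,2];F=frame(zt,-M.as_matrix()[:,0]);p=M.apply([-28,-38,54])+t
print(rows(p+17*zt+[0,0,90],F,10))
E
```

```text
time: 4.85
tool_pos: [575.1, 233.0, 175.4]
tcp_rot: [-164.1, -34.2, 55.6]
ft_force: [-0.2, -0.2, -0.1]
finger_gap: 30.5
grip_force: 24.8
[-1.81, -1.98, 5.36, -10.75, 22.83, -9.32]
```

```bash
python3 -m jog '[[-1.8,-2,5.4,-11,23,-15,1],[-1.8,-2,5.4,-11,23,-13,1],[-1.8,-2,5.4,-11,23,-11,1],[-1.8,-2,5.4,-11,23,-9,1],[-1.8,-2,5.4,-11,23,-8,1]]'
python3 -m jog '[[-1.8,-2,5.4,-11,23,-8,1],[-1.8,-2,5.4,-11,23,-7,1],[-1.8,-2,5.4,-11,23,-7,1],[-1.8,-2,5.4,-11,23,-7,1],[0,0,0,0,0,0,1]]'
python3 - <<'E'
from h import *
from bench import r
M,t=board(*BP);zt=-M.as_matrix()[:,2];F=frame(zt,-M.as_matrix()[:,0]);p=M.apply([-28,-38,54])+t
print(rows(p+17*zt+[0,0,40],F,4));print(r.sense()["joint_pos"])
E
```

```text
time: 5.35
tool_pos: [623.9, 103.2, 166.8]
tcp_rot: [-162.2, -16.5, 30.3]
ft_force: [0.3, -0.3, -0.3]
finger_gap: 30.6
grip_force: 24.8
time: 5.85
tool_pos: [622.5, -3.1, 159.6]
tcp_rot: [-166.3, -2.8, 11.5]
ft_force: [-0.5, 0.0, -0.1]
finger_gap: 30.4
grip_force: 24.8
[-0.45, -0.44, 1.24, -7.58, 6.49, 7.94]
[-12.99569236  14.79434109  85.69891008  13.69823415  82.92476032
  63.11118106]
```

```bash
python3 -m jog '[[-0.45,-0.45,1.25,-7.6,6.5,8,1],[-0.45,-0.45,1.25,-7.6,6.5,8,1],[-0.45,-0.45,1.25,-7.6,6.5,8,1],[-0.45,-0.45,1.25,-7.6,6.5,8,1],[0,0,0,0,0,0,1]]'
python3 - <<'E'
from h import *
from bench import r
M,t=board(*BP);zt=-M.as_matrix()[:,2];F=frame(zt,-M.as_matrix()[:,0]);p=M.apply([-28,-38,54])+t
print(rows(p+17*zt+[0,0,4],F,2))
x=r.sense();print(M.inv().apply(x["tool_pos"]-17*zt-t))
a,b=r.snapshot("side"),r.snapshot("top")
for s in(a,b): print([(n,*c) for n,c,_ in blobs(s)])
cv2.imwrite("pics/drop.png",np.hstack([cv2.resize(a["pixels"][160:320,230:420],None,fx=2.1,fy=2.5),cv2.resize(b["pixels"][180:310,250:440],None,fx=2.1,fy=400/130)])[:,:,::-1])
E
```

```text
time: 6.35
tool_pos: [595.5, -24.0, 119.4]
tcp_rot: [-167.9, 0.1, 7.1]
ft_force: [0.2, 1.1, -1.2]
finger_gap: 30.3
grip_force: 24.8
[-0.07, 0.06, 0.06, 0.13, 4.36, 15.98]
[-18.47430441 -37.74450397  89.86953891]
[(np.int32(108), np.float64(333.7), np.float64(220.4)), (np.int32(1022), np.float64(332.0), np.float64(266.0)), (np.int32(253), np.float64(498.6), np.float64(260.6)), (np.int32(126), np.float64(368.5), np.float64(264.8))]
[(np.int32(63), np.float64(278.6), np.float64(99.6)), (np.int32(298), np.float64(379.0), np.float64(120.4)), (np.int32(123), np.float64(372.9), np.float64(225.9)), (np.int32(366), np.float64(362.8), np.float64(241.3)), (np.int32(60), np.float64(376.8), np.float64(253.6))]
```

View pics/drop.png

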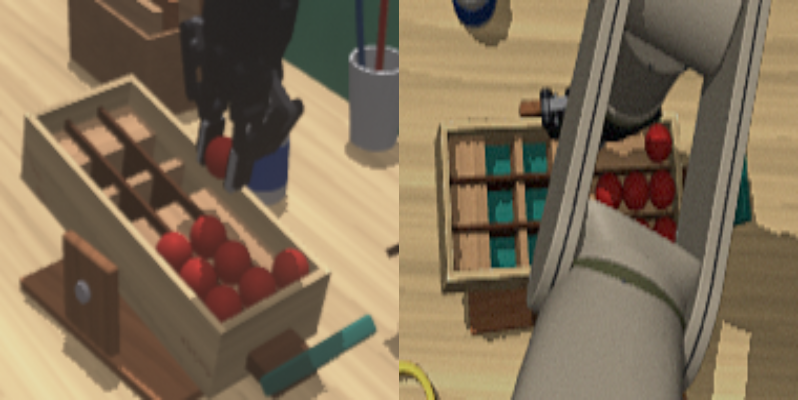

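The held ball is above the far lane, clear of the walls, at side pixel (334,220). The lone ball is at (373,226) in the top view. Next I'll lower it and release with a partial opening.

```bash
python3 -m jog '[[0,0,0,-1,4,10,1],[0,0,0,-1,3,10,1],[0,0,0,0,1,8,1],[0,0,0,0,0,4,1],[0,0,0,0,0,0,1]]'
python3 - <<'E'
from h import *
from bench import r
M,t=board(*BP);zt=-M.as_matrix()[:,2];x=r.sense();q=x["tool_pos"]-17*zt
print(M.inv().apply(q-t),x["ft_force"]);s=r.snapshot("side");print(proj(s,q),[(n,*c,*b) for n,c,b in blobs(s)])
E
```

```text
time: 6.95
tool_pos: [595.3, -24.9, 87.7]
tcp_rot: [-167.9, -0.0, 7.2]
ft_force: [0.5, 0.3, 0.1]
finger_gap: 30.5
grip_force: 24.8
[-25.94230147 -37.38974805  58.98452621] [0.54088658 0.2563141  0.12546619]
[[335.99001195 237.90750805]] [(np.int32(110), np.float64(333.3), np.float64(236.1), np.int32(328), np.int32(230), np.int32(12), np.int32(13)), (np.int32(1054), np.float64(332.3), np.float64(266.1), np.int32(305), np.int32(246), np.int32(56), np.int32(42)), (np.int32(245), np.float64(498.5), np.float64(260.4), np.int32(484), np.int32(249), np.int32(28), np.int32(22)), (np.int32(135), np.float64(368.4), np.float64(265.2), np.int32(361), np.int32(260), np.int32(16), np.int32(12))]
```

```bash
python3 -m jog '[[0,0,0,-1,0,3,1],[0,0,0,0,0,0,1],[0,0,0,0,0,0,0.2],[0,0,0,0,0,0,0],[0,0,0,0,0,0,0]]'
python3 -m jog '[[0,0,0,0,0,0,-0.1],[0,0,0,0,0,0,-0.1],[0,0,0,0,0,-10,-0.1],[0,0,0,0,0,-40,-0.1],[0,0,0,0,0,-40,-0.1]]'
python3 - <<'E'
from h import *
from bench import r
s=r.snapshot("side");M,t=board(*BP);print(proj(s,M.apply([-84,-38,54])+t),[(n,*c,*b) for n,c,b in blobs(s)])
H=M.apply([-197,0,65])+t;ax=M.apply([.545,0,-.839]);n=M.apply([.839,0,.545])
for y in(n,-n):
    F=frame(ax,y);print(F.as_euler('xyz',degrees=True),H,ax, rows(H-100*ax,F,8))
E
```

```text
time: 7.5
tool_pos: [595.1, -24.9, 86.2]
tcp_rot: [-167.9, -0.2, 7.2]
ft_force: [-0.6, -0.1, 0.2]
finger_gap: 42.7
grip_force: 0.0
time: 8.0
tool_pos: [596.1, -43.4, 174.5]
tcp_rot: [-167.8, -0.0, 7.2]
ft_force: [0.2, -0.3, 0.3]
finger_gap: 46.9
grip_force: 0.0
[[356.377633   257.59962515]] [(np.int32(1129), np.float64(333.4), np.float64(263.6), np.int32(305), np.int32(239), np.int32(56), np.int32(49)), (np.int32(246), np.float64(498.7), np.float64(260.5), np.int32(484), np.int32(249), np.int32(28), np.int32(22)), (np.int32(133), np.float64(368.5), np.float64(264.8), np.int32(361), np.int32(260), np.int32(16), np.int32(11))]
[ 134.99293825    0.         -173.        ] [ 579.13059653 -200.27228412   74.62099096] [-0.08622602  0.70225454 -0.70735397] [0.1, 6.4, -21.51, -39.08, -12.49, -13.28]
[-134.99293825    0.            7.        ] [ 579.13059653 -200.27228412   74.62099096] [-0.08622602  0.70225454 -0.70735397] [4.14, -0.06, 0.06, -5.0, 26.64, -10.09]
```

```bash
python3 -m jog '[[4.1,0,0,-5,27,-14,-1],[4.1,0,0,-5,27,-14,-1],[4.1,0,0,-5,27,-10,-1],[4.1,0,0,-5,27,-10,-1],[4.1,0,0,-5,27,-10,-1]]'
python3 -m jog '[[4.1,0,0,-5,27,-8,-1],[4.1,0,0,-5,27,-8,-1],[4.1,0,0,-5,27,-6,-1],[0,0,0,0,0,0,-1]]'
python3 - <<'E'
from h import *
from bench import r
M,t=board(*BP);H=M.apply([-197,0,65])+t;ax=M.apply([.545,0,-.839]);n=M.apply([.839,0,.545]);F=frame(ax,-n)
print(rows(H-60*ax,F,2))
a,b=r.snapshot("side"),r.snapshot("top")
cv2.imwrite("pics/h2.png",np.hstack([cv2.resize(a["pixels"][190:350,280:440],None,fx=2.5,fy=2.5),cv2.resize(b["pixels"][180:310,310:440],(400,400))])[:,:,::-1])
E
```

```text
time: 8.55
tool_pos: [590.8, -192.5, 183.4]
tcp_rot: [-147.3, -0.3, 7.2]
ft_force: [0.7, -0.9, -0.2]
finger_gap: 85.5
grip_force: 0.0
time: 8.95
tool_pos: [581.7, -272.5, 142.5]
tcp_rot: [-134.5, 0.4, 6.9]
ft_force: [-1.3, 0.5, -2.9]
finger_gap: 85.3
grip_force: 0.0
[-0.26, 0.09, -0.17, 3.13, -1.4, 19.45]
```

View pics/h2.png

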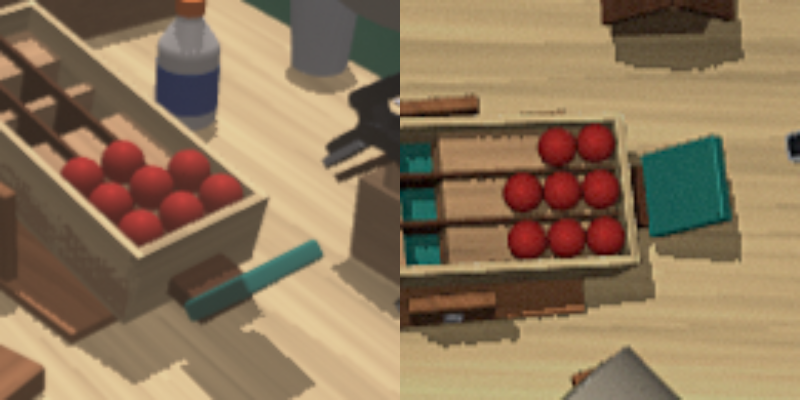

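The far lane now holds two balls, at crop (557,146) and (596,142). The handle's upper edge is near crop (725,180). I'll fit the handle point using the known plate geometry.

```bash
python3 - <<'E'
from h import *
from bench import r
T=r.snapshot("top");S=r.snapshot("side");M,t=board(*BP)
d=np.array([-.545,0,.839]);n=np.array([.839,0,.545])
def pts(x,z):
    g=np.array([x,0,z]);return [g+20*d+7*n+[0,35*k,0] for k in(1,-1)]+[g+20*d-7*n+[0,35*k,0] for k in(1,-1)]+[g-55*d+7*n+[0,35*k,0] for k in(1,-1)]
obs=np.array([[414.7,251.3],[411.7,225],[417.5,250.8],[414,224.7],[391.7,256.3],[388.8,230.8]])
f=lambda p:(proj(T,M.apply(pts(*p[:2]))+t+[p[2],0,0])-obs).ravel()
o=least_squares(f,[-197,65,0]);print(o.x,o.fun.reshape(-1,2).round(1).tolist())
for p in((-197,65),(-190,60),o.x[:2]):print(p,proj(S,M.apply(pts(*p))+t).round().tolist())
# teal mask in the side view near the handle
h=cv2.cvtColor(S["pixels"],cv2.COLOR_RGB2HSV);m=((h[...,0]>78)&(h[...,0]<98)&(h[...,1]>100)&(h[...,2]>40)).astype(np.uint8);m[:270]=0;m[340:]=0;m[:,:340]=0;m[:,425:]=0
ys,xs=np.nonzero(m);print(xs.min(),xs.max(),ys.min(),ys.max(),cv2.boxPoints(cv2.minAreaRect(np.c_[xs,ys].astype(np.float32))))
E
```

```text
[-231.25415648  -25.47508242   16.50633151] [[-0.2, -0.5], [-0.4, -0.4], [0.2, 0.4], [0.5, 0.5], [-0.1, -0.0], [0.0, 0.1]]
(-197, 65) [[376.0, 300.0], [406.0, 284.0], [380.0, 308.0], [410.0, 292.0], [352.0, 311.0], [381.0, 297.0]]
(-190, 60) [[372.0, 299.0], [402.0, 284.0], [376.0, 307.0], [406.0, 292.0], [348.0, 311.0], [377.0, 296.0]]
[-231.25415648  -25.47508242] [[379.0, 352.0], [407.0, 335.0], [382.0, 359.0], [411.0, 342.0], [355.0, 360.0], [383.0, 344.0]]
377 407 287 304 [[376.40704 299.7646 ]
 [405.47076 285.81403]
 [408.17035 291.43823]
 [379.10663 305.3888 ]]
```

```bash
python3 -m jog '[[-0.2,0,-0.2,3,-1.5,19,0.1],[-0.2,0,-0.2,3,-1.5,19,0.1],[0,0,0,0,0,0,0.1],[0,0,0,0,0,0,0.1]]'
python3 - <<'E'
from h import *
from bench import r
M,t=board(*BP);H=M.apply([-198,0,64])+t;ax=M.apply([.545,0,-.839]);n=M.apply([.839,0,.545]);F=frame(ax,-n)
print(rows(H+6*ax,F,4));s=r.sense();print(s["finger_gap"],s["joint_pos"])
a,b=r.snapshot("side"),r.snapshot("top")
cv2.imwrite("pics/h3.png",np.hstack([cv2.resize(a["pixels"][200:330,310:440],(400,400)),cv2.resize(b["pixels"][180:310,330:460],(400,400))])[:,:,::-1])
E
```

```text
time: 9.55
tool_pos: [588.6, -239.7, 129.0]
tcp_rot: [-135.7, -0.6, 7.6]
ft_force: [-0.4, -0.0, 0.4]
finger_gap: 38.3
grip_force: 0.0
[0.17, 0.01, 0.21, -1.16, 2.75, 18.32]
38.32235750812433 [-42.19044957  45.88886293  57.17834916  29.21398223 110.72374874
  42.06325893]
```

View pics/h3.png

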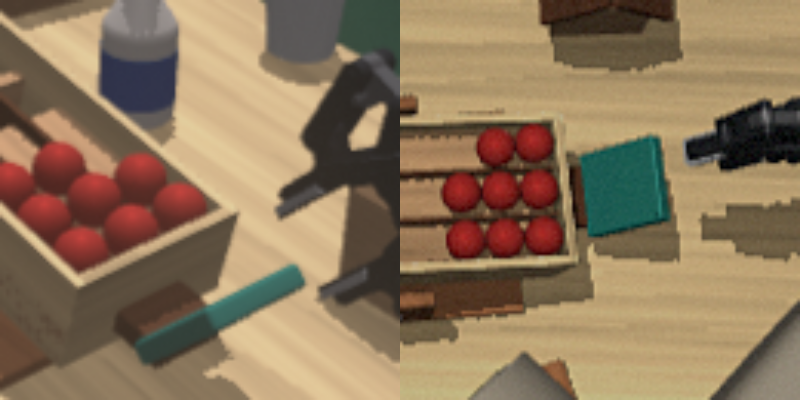

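The fingers, with pads at crop (285,205) and (325,290), are lined up with the handle's upper edge at (300,275) and stand just short of it.

```bash
python3 -m jog '[[0.2,0,0.2,-1.2,2.7,18,0.1],[0.2,0,0.2,-1.2,2.7,18,0.1],[0.2,0,0.2,-1.2,2.7,12,0.1],[0,0,0,0,0,0,0.1]]'
python3 - <<'E'
from h import *
from bench import r
a,b=r.snapshot("side"),r.snapshot("top")
M,t=board(*BP);H=M.apply([-198,0,64])+t;ax=M.apply([.545,0,-.839]);n=M.apply([.839,0,.545]);F=frame(ax,-n)
print(rows(H+6*ax,F,1))
cv2.imwrite("pics/h4.png",np.hstack([cv2.resize(a["pixels"][220:320,330:430],(400,400)),cv2.resize(b["pixels"][190:290,350:450],(400,400))])[:,:,::-1])
E
```

```text
time: 10.05
tool_pos: [580.0, -212.3, 85.2]
tcp_rot: [-134.8, 0.1, 7.1]
ft_force: [-0.5, 0.8, 0.1]
finger_gap: 38.5
grip_force: 0.0
[-0.07, 0.01, 0.05, -0.23, 0.67, 24.47]
```

View pics/h4.png

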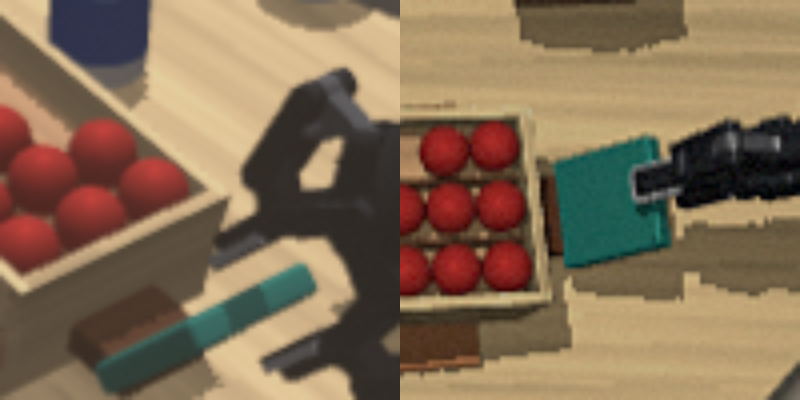

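```bash
python3 -m jog '[[0,0,0,0,0.5,12,0.1],[0,0,0,0,0,9,0.1],[0,0,0,0,0,0,0.1],[0,0,0,0,0,0,0.5],[0,0,0,0,0,0,1]]' 40
python3 -m jog '[[0,0,0,0,0,0,1],[0,0,0,0,0,0,1],[0,0,0,0,0,0,1],[0,0,0,0,0,0,1]]'
python3 - <<'E'
from h import *
from bench import r
s=r.sense();p=s["tool_pos"];F=R.from_euler('xyz',s["tcp_rot"],degrees=True);M,t=board(*BP)
ay=M.apply([0,1,0]);print(M.inv().apply(p-t),s["joint_pos"])
for n,a in((20,1.25),(12,25/12)):
    d=R.from_rotvec(ay*a,degrees=True)
    F2=R.from_rotvec(ay*a*n,degrees=True)*F;p2=R.from_rotvec(ay*a*n,degrees=True).apply(p-t)+t
    print(n,rows(p2,F2,n),p2)
E
```

```text
time: 10.65
tool_pos: [579.1, -198.3, 72.0]
tcp_rot: [-134.8, -0.0, 7.1]
ft_force: [-3.2, 0.5, -3.7]
finger_gap: 12.9
grip_force: 39.7
time: 11.05
tool_pos: [579.1, -198.3, 71.9]
tcp_rot: [-134.9, -0.0, 7.1]
ft_force: [-2.1, 3.7, 4.3]
finger_gap: 13.4
grip_force: 40.2
[-1.95687577e+02 -1.89745810e-01  6.19320469e+01] [-40.53155614  45.19581085  65.01205688  29.56128686 104.32662896
  40.74533861]
20 [-1.25, -0.0, 0.0, 0.0, -3.43, -2.87] [ 575.72757253 -170.99991673  156.36485922]
12 [-2.08, -0.0, 0.0, 0.0, -5.69, -4.83] [ 575.72757253 -170.99991673  156.36485922]
```

```bash
python3 -m jog '[[-1.25,0,0,0,-3.4,-2.9,1],[-1.25,0,0,0,-3.4,-2.9,1],[-1.25,0,0,0,-3.4,-2.9,1],[-1.25,0,0,0,-3.4,-2.9,1],[-1.25,0,0,0,-3.4,-2.9,1]]' 60
python3 -m jog '[[-1.25,0,0,0,-3.4,-2.9,1],[-1.25,0,0,0,-3.4,-2.9,1],[-1.25,0,0,0,-3.4,-2.9,1],[-1.25,0,0,0,-3.4,-2.9,1],[-1.25,0,0,0,-3.4,-2.9,1]]'
python3 -m jog '[[-1.25,0,0,0,-3.4,-2.9,1],[-1.25,0,0,0,-3.4,-2.9,1],[-1.25,0,0,0,-3.4,-2.9,1],[-1.25,0,0,0,-3.4,-2.9,1],[-1.25,0,0,0,-3.4,-2.9,1]]'
python3 -m jog '[[-1.25,0,0,0,-3.4,-2.9,1],[-1.25,0,0,0,-3.4,-2.9,1],[-1.25,0,0,0,-3.4,-2.9,1],[-1.25,0,0,0,-3.4,-2.9,1],[0,0,0,0,0,0,1]]'
python3 -m jog '[[0,0,0,0,0,0,1],[0,0,0,0,0,0,1],[0,0,0,0,0,0,1],[0,0,0,0,0,0,1],[0,0,0,0,0,0,1]]'
python3 -m jog '[[0,0,0,0,0,0,1],[0,0,0,0,0,0,1],[0,0,0,0,0,0,1],[0,0,0,0,0,0,1],[0,0,0,0,0,0,1]]'
python3 - <<'E'
from h import *
from bench import r
a,b=r.snapshot("side"),r.snapshot("top")
cv2.imwrite("pics/t1.png",np.hstack([cv2.resize(a["pixels"][160:320,230:390],(400,400)),cv2.resize(b["pixels"][180:310,260:390],(400,400))])[:,:,::-1])
E
```

```text
time: 11.55
tool_pos: [578.6, -195.2, 93.3]
tcp_rot: [-141.2, 0.0, 7.1]
ft_force: [1.1, 5.9, -4.2]
finger_gap: 13.1
grip_force: 58.8
time: 12.05
tool_pos: [577.9, -189.6, 114.9]
tcp_rot: [-147.4, 0.0, 7.1]
ft_force: [2.6, 8.1, -6.7]
finger_gap: 13.0
grip_force: 58.6
time: 12.55
tool_pos: [576.9, -181.7, 135.6]
tcp_rot: [-153.6, 0.0, 7.1]
ft_force: [3.3, 8.6, -8.2]
finger_gap: 12.7
grip_force: 58.4
time: 13.05
tool_pos: [575.8, -173.4, 152.3]
tcp_rot: [-158.6, 0.0, 7.2]
ft_force: [1.4, 11.3, -6.5]
finger_gap: 13.0
grip_force: 60.0
time: 13.55
tool_pos: [575.9, -173.6, 151.9]
tcp_rot: [-158.5, 0.0, 7.1]
ft_force: [1.6, 11.6, -5.5]
finger_gap: 12.7
grip_force: 60.1
time: 14.05
tool_pos: [575.9, -173.6, 151.8]
tcp_rot: [-158.5, 0.0, 7.1]
ft_force: [1.7, 11.4, -5.6]
finger_gap: 13.0
grip_force: 60.1
```

View pics/t1.png

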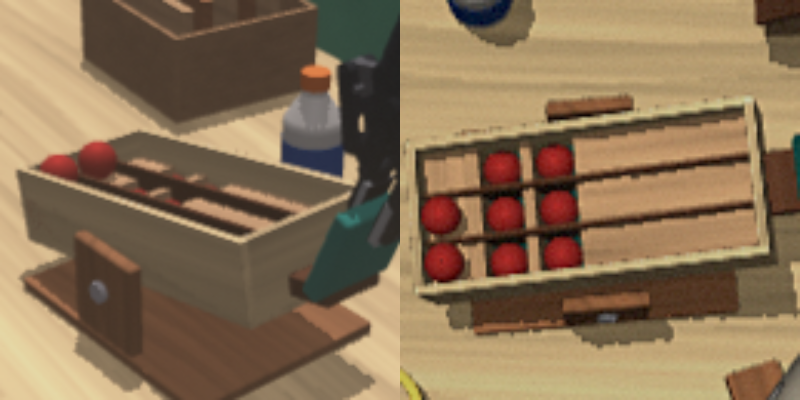

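All six pockets are filled (crop columns about 505 and 555, three rows), and the two excess balls lie at the far end (441,214) and (444,262). Now I'll tip it back.

```bash
python3 -m jog '[[1.25,0,0,0,3.4,2.9,1],[1.25,0,0,0,3.4,2.9,1],[1.25,0,0,0,3.4,2.9,1],[1.25,0,0,0,3.4,2.9,1],[1.25,0,0,0,3.4,2.9,1]]'
python3 -m jog '[[1.25,0,0,0,3.4,2.9,1],[1.25,0,0,0,3.4,2.9,1],[1.25,0,0,0,3.4,2.9,1],[1.25,0,0,0,3.4,2.9,1],[1.25,0,0,0,3.4,2.9,1]]'
python3 -m jog '[[1.25,0,0,0,3.4,2.9,1],[1.25,0,0,0,3.4,2.9,1],[1.25,0,0,0,3.4,2.9,1],[1.25,0,0,0,3.4,2.9,1],[1.25,0,0,0,3.4,2.9,1]]'
python3 -m jog '[[1.25,0,0,0,3.4,2.9,1],[1.25,0,0,0,3.4,2.9,1],[1.25,0,0,0,3.4,2.9,1],[1.25,0,0,0,3.4,2.9,1],[0,0,0,0,0,0,1]]'
python3 -m jog '[[0,0,0,0,0,0,1],[0,0,0,0,0,0,1],[0,0,0,0,0,0,1],[0,0,0,0,0,0,1],[0,0,0,0,0,0,1]]'
python3 - <<'E'
from h import *
from bench import r
M,t=board(*BP)
for n in("side","top"):
    s=r.snapshot(n);print(n,[(a,*c) for a,c,b in blobs(s)])
    print(proj(s,M.apply([[x,y,z] for y in(38,0,-38) for x,z in((25.5,21),(69.5,21),(-116,54))])+t).round().tolist())
E
```

```text
time: 14.65
tool_pos: [577.1, -183.4, 131.8]
tcp_rot: [-152.2, 0.0, 7.1]
ft_force: [1.4, 12.5, -4.8]
finger_gap: 13.0
grip_force: 60.1
time: 15.15
tool_pos: [578.1, -190.8, 110.9]
tcp_rot: [-146.0, 0.0, 7.2]
ft_force: [1.0, 12.8, -3.9]
finger_gap: 12.6
grip_force: 60.0
time: 15.65
tool_pos: [578.7, -196.0, 89.3]
tcp_rot: [-139.8, 0.0, 7.2]
ft_force: [0.8, 11.6, -2.4]
finger_gap: 12.6
grip_force: 60.0
time: 16.15
tool_pos: [579.1, -198.4, 72.0]
tcp_rot: [-134.7, 0.0, 7.1]
ft_force: [-0.3, 12.8, 1.6]
finger_gap: 13.0
grip_force: 60.2
time: 16.65
tool_pos: [579.1, -198.4, 72.0]
tcp_rot: [-134.8, 0.0, 7.2]
ft_force: [-0.4, 10.7, -0.5]
finger_gap: 12.9
grip_force: 60.2
side [(np.int32(36), np.float64(304.4), np.float64(222.0)), (np.int32(43), np.float64(288.8), np.float64(227.5)), (np.int32(38), np.float64(318.2), np.float64(234.1)), (np.int32(46), np.float64(302.6), np.float64(239.8)), (np.int32(329), np.float64(344.0), np.float64(276.4))]
[[285.0, 251.0], [271.0, 238.0], [336.0, 283.0], [301.0, 244.0], [287.0, 232.0], [353.0, 275.0], [316.0, 239.0], [303.0, 226.0], [368.0, 268.0]]
top [(np.int32(69), np.float64(278.7), np.float64(99.7)), (np.int32(301), np.float64(379.0), np.float64(120.5)), (np.int32(112), np.float64(297.2), np.float64(231.2)), (np.int32(107), np.float64(314.8), np.float64(230.7)), (np.int32(128), np.float64(374.6), np.float64(241.2)), (np.int32(115), np.float64(298.3), np.float64(246.5)), (np.int32(114), np.float64(316.2), np.float64(246.0)), (np.int32(124), np.float64(376.4), np.float64(256.4)), (np.int32(110), np.float64(317.5), np.float64(260.7)), (np.int32(109), np.float64(299.5), np.float64(261.7))]
[[317.0, 261.0], [300.0, 261.0], [377.0, 256.0], [316.0, 245.0], [298.0, 246.0], [375.0, 240.0], [315.0, 230.0], [297.0, 231.0], [374.0, 225.0]]
```

```bash
python3 -m jog '[[0,0,0,0,0,0,0.4],[0,0,0,0,0,0,0.1],[0,0,0,0,0,0,0.1],[0,0,0,0,0,0,0.1],[0,0,0,0,0,0,0.1]]'
python3 -m jog '[[0,0,0,0,0,-8,0.1],[0,0,0,0,0,-15,0.1],[0,0,0,0,0,-30,0.1],[0,0,0,0,0,-40,0.1],[0,0,0,0,0,-20,0.1]]'
python3 -m jog '[[0,0,0,0,0,0,0.1],[0,0,0,0,0,0,0.1],[0,0,0,0,0,0,0.1],[0,0,0,0,0,0,0.1],[0,0,0,0,0,0,0.1]]'
python3 - <<'E'
from h import *
from bench import r
for n in("side","top"):
    s=r.snapshot(n);print(n,[(a,*c) for a,c,b in blobs(s)])
h=cv2.cvtColor(r.snapshot("side")["pixels"],cv2.COLOR_RGB2HSV);m=((h[...,0]>78)&(h[...,0]<98)&(h[...,1]>100)&(h[...,2]>40)).astype(np.uint8);m[:270]=0;m[340:]=0;m[:,:340]=0;m[:,425:]=0
ys,xs=np.nonzero(m);print(xs.min(),xs.max(),ys.min(),ys.max(),"was 377 407 287 304");print(r.sense()["ft_force"])
E
```

```text
time: 17.25
tool_pos: [579.3, -200.8, 71.9]
tcp_rot: [-134.9, -0.0, 7.0]
ft_force: [0.3, -0.6, -0.2]
finger_gap: 38.6
grip_force: 0.0
time: 17.75
tool_pos: [589.5, -282.7, 154.7]
tcp_rot: [-135.1, -0.1, 7.0]
ft_force: [0.5, -0.7, 0.2]
finger_gap: 38.1
grip_force: 0.0
time: 18.25
tool_pos: [588.8, -278.7, 150.6]
tcp_rot: [-134.8, 0.1, 7.1]
ft_force: [-0.9, 0.4, 0.0]
finger_gap: 38.4
grip_force: 0.0
side [(np.int32(36), np.float64(304.4), np.float64(222.0)), (np.int32(43), np.float64(288.8), np.float64(227.5)), (np.int32(37), np.float64(318.3), np.float64(234.1)), (np.int32(47), np.float64(302.7), np.float64(239.8)), (np.int32(317), np.float64(343.7), np.float64(276.4))]
top [(np.int32(62), np.float64(278.7), np.float64(100.0)), (np.int32(299), np.float64(378.9), np.float64(120.5)), (np.int32(116), np.float64(297.2), np.float64(231.2)), (np.int32(106), np.float64(314.8), np.float64(230.7)), (np.int32(127), np.float64(374.7), np.float64(241.2)), (np.int32(115), np.float64(298.4), np.float64(246.4)), (np.int32(113), np.float64(316.2), np.float64(245.8)), (np.int32(126), np.float64(376.4), np.float64(256.5)), (np.int32(109), np.float64(317.5), np.float64(260.7)), (np.int32(107), np.float64(299.5), np.float64(261.8))]
377 407 287 304 was 377 407 287 304
[-0.22079471  0.01955996 -0.22342142]
```

The handle is back at its starting pixels, all six pockets are filled, and the two excess balls are in the channel.

```bash
python3 -c "
from bench import r
print(r.hand_in())"
```

```text
the job is handed in; nothing more can be done
None
```

The job is handed in, at about 18 s of the 54 s limit: the stray ball went into the far lane, all six pockets are filled, the two excess balls are back in the channel, and the board is tipped fully back and released; the hand-in gave no verdict.

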